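# Sieve the small discs out of the pattern blocks

## Robot

A 7-joint arm with a two-finger parallel gripper is mounted at the origin on the work surface. World frame = base frame: x ahead of the robot, y to its left, z up, the work surface at z = 0. Lengths are in mm, angles in rad, forces in N, time in s.
With the tool pointing down it reaches from about 400 to 850 mm from the base axis. Payload 4.4 kg.
Tool frame: the origin (TCP) lies at the very end of the fingers, on their centre line; the grasp point (between the pads) lies 19 mm behind it; z points along the fingers, y is the direction in which the jaws open and shut (so a half turn about z gives the same grasp; the last joint's range is limited). The gripper opens to 94 mm and grips with 3 to 60 N. Pads are 16 mm wide; open, the fingers measure 119 mm over their backs; the gripper's body (75 mm by 177 mm) begins 78 mm behind the grasp point.
Start: joints at [-1.218, 0.628, 0.038, 1.517, -0.027, 0.996, -0.02], TCP at [264.309, 593.851, 171.778] pointing down, gripper open.
Joint ranges: [-3.06, 3.06], [-0.37, 2.12], [-1.25, 1.32], [0.18, 2.47], [-1.1, 4.24], [0.23, 1.98], [-2.94, 2.94]. Speed limits (rad/s): [2.57, 2.57, 3.14, 3.14, 3.14, 3.14, 3.14].

## Interface

Orientations are given as a unit quaternion [w, x, y, z].
In Python, from plant import manip gives the robot as it stands.
- The arm moves only by the tool drive_tool, never from a script. Its argument "plan" is one flat list of numbers, 7 for each row, row after row: the shift along the tool's x, y, z in mm, then the turn, a rotation vector about the tool's x, y, z in rad, then the closure in counts, from 0 (fully open) to 255 (shut). A call has 1 to 20 rows; each row shifts and turns the commanded pose from where the row before left it, along the tool's axes as they then stand; what a row does not reach is not made up. A row lasts 1/10 s, in which the tool goes at most 50 mm and 8.59 degrees, less where a joint would pass 70% of its speed; a pose out of reach is approached as far as the arm can. A call with a gripper value outside its range is refused whole. The fingers move at their own pace and stop on an object; the grip force is fixed at half the most. Time passes only in rows, so rows that do not move let the fingers close. It gives the time, the measured TCP pose, the force and the opening at its end, in the units of the state.
- manip.sense(): the state, without advancing time (a new reading comes with each control period).
- manip.capture(name): name is "scene" or "top" or "wrist"; returns the picture (420x560x3 uint8, red, green, blue); there is no depth.
- manip.camera_params(name): a dict with "K" (3x3 intrinsics, pixels), "k1" (the pictures are not rectified: a ray, as slopes to the right and down, at radius r is drawn at 1 + k1 r^2 times it, then the intrinsics apply), "world_to_cam" (4x4, takes a point from world to camera coordinates). Camera axes: x right, y down, z forward; pixel columns grow to the right and rows downward; lengths in mm; the calibration is good to about 2 mm. A picture is of the moment at which its call begins: read the wrist's pose just before it. camera_params takes no time and is no camera call; for the wrist camera it gives the pose at the moment of the call.
- manip.sign_off(): hands the job in, once; it reports no verdict.
The state is a dict: "time": time; "joint_pos": joint angles; "joint_vel": joint speeds; "tau": joint torques, N m; "tool_pos": TCP position; "tcp_rot": TCP orientation; "force": force on the tool from outside, world axes, zero at the start; "moment": the same for the moment, N m; "gripper_width": finger opening in mm.
Only numpy, scipy, OpenCV 4.12 (cv2) and the standard library are available. Lean on these libraries where they do the work, as an engineer would, in place of code of your own. Each camera call takes 0.05 s, during which the arm holds its last target.

## Task

Bring the loaded bamboo sieve over the shallow tray without losing any piece, and shake it there until all three small discs have dropped through into the tray while the three large blocks stay in the sieve. Then tip the sieve over the deep box so that the large blocks end up in it, and set the empty sieve back down flat on the green mat. Leave the tin, jar and stapler alone.

Things in the scene. Friction and masses are not known exactly. Their poses are not given: they have to be found in the camera images.
- sieve: Loose bamboo scoop sieve, 0.19-0.30 kg empty. Origin: centre of its underside; z up, x from the open mouth to the closed back. Side walls (inner faces y +-54) and back wall (inner face x +75) 42 high, 6 thick; no wall or sill at the mouth (x -75). An arch handle crosses its middle along y. Starts on the mat, left, middle or right, mouth roughly towards the robot (yaw within 0.8), holding all six pieces.
- sieve_floor (a point): Centre of the sieve's floor top, 8 above its underside. Floor: four bars along the sieve's x, 12 wide, 8 thick, centred at y -48, -16, 16, 48, with 20 mm gaps from mouth to back (a tie 8 wide, 5 high crosses them at the mouth). Pieces and floor are smooth (friction 0.28-0.42): pieces start to slide at 16 to 23 degrees of tilt; large blocks slide out at the mouth when it is tipped down.
- sieve_handle (a point): Middle of the handle bar, 85 mm above the sieve's underside and over its centre. Bar: 14 mm thick along the sieve's x, 16 high, 120 clear length along the sieve's y. Axes as the sieve.
- sieve_mouth (a point): Middle of the sieve's mouth edge, at floor-top height: 75 mm from the centre towards the sieve's -x, 8 above its underside.
- catch_tray: Shallow open white plastic tray, fixed to the mat (does not move): outside 200 along its x, 220 along its y, 35 high, walls and floor 5 thick. Origin: centre of its underside; z up; yaw within 0.3.
- block_box: Deep open white plastic box, fixed to the mat: outside 190 along its x, 220 along its y, 65 high, walls and floor 5 thick. Origin: centre of its underside; z up; yaw within 0.3. The sieve, tray and box stand side by side on the mat in any order.
- big_hex: Large blue hexagonal pattern block, 44 across the flats, 24 thick, 35 g, too big for the gaps. Origin: its centre. z is its thickness direction.
- big_square: Large blue square pattern block, 43 x 43 x 24, 35 g. Origin: its centre.
- big_round: Large blue round pattern block, 44 diameter, 24 thick, 35 g. Origin: its centre.
- pencil_tin: Bystander: loose round aluminium tin with lid, 75 diameter, 105 high, beyond the work. Origin: centre of its underside.
- glass_jar: Bystander: loose glass jar with bamboo lid, 72 diameter, 94 high, beyond the work. Origin: centre of its underside.
- stapler: Bystander: loose chrome stapler, 36 x 130 x 57 high, lying across, beyond the work, between tin and jar. Origin: centre of its underside.
- small_a: Small blue disc, 16 diameter, 12 thick, 10 g, one of three alike; at the start it lies flat on one of the two inner bars of the sieve, and drops through a gap once it slides more than about 6 mm along the sieve's y. Origin: its centre.
- small_b: Small blue disc, 16 diameter, 12 thick, 10 g, one of three alike; at the start it lies flat on one of the two inner bars of the sieve, and drops through a gap once it slides more than about 6 mm along the sieve's y. Origin: its centre.
- small_c: Small blue disc, 16 diameter, 12 thick, 10 g, one of three alike; at the start it lies flat on one of the two inner bars of the sieve, and drops through a gap once it slides more than about 6 mm along the sieve's y. Origin: its centre.
- mat: Pale green plastic desk mat, 760 x 1160, 3 thick, fixed on the table; everything stands on it, so undersides lie at z = 0.003. Origin: centre of its underside.

How it is judged:
By the outcome, as a careful person would: the job done as asked, in the order asked, and still so for the second after the job is handed in, with the robot touching nothing.
It also fails if it takes over 72 s, if anything falls off the work surface, if the arm or the gripper's body presses on something with over 40 N, if the wrist force passes 120 N, or if a joint passes its speed limit or range.

## Working session

There is one attempt and no reset: what is moved stays moved. The work goes in short steps, Python scripts to look and compute and a tool call to move; the robot and the scene stay as the last step left them, time stands still between calls to the robot, and variables do not carry over. Pictures are saved under pics/ and viewed, and the job is handed in when it is done.

Besides the shell and the picture viewer there is one more tool, called after ">>>" as name(argument=value, ...) on one line, values as JSON. drive_tool: Moves the arm, as the interface text tells. Its arguments: {"type":"object","properties":{"plan":{"type":"array","items":{"type":"number"}}},"required":["plan"]}

```bash
ls; mkdir -p pics
python3 - <<'E'
from plant import manip
import cv2
s=manip.sense();print(s)
for n in("scene","top"):
    cv2.imwrite(f"pics/{n}0.png",manip.capture(n)[:,:,::-1])
    print(n,manip.camera_params(n))
E
```

```text
pics
{'time': 0.0, 'joint_pos': array([-1.2177783 ,  0.62931639,  0.03841607,  1.5183398 , -0.02696945,
        0.99627226, -0.01999212]), 'joint_vel': array([-0.00098382,  0.0009076 ,  0.00025208,  0.00183262,  0.0005522 ,
       -0.00133462,  0.00132307]), 'tau': array([-8.58231251e-04, -5.49726069e+01,  1.14318665e+00, -1.86632663e+01,
       -5.22222009e-02,  2.37456628e-02,  1.33638641e-04]), 'tool_pos': array([264.02418137, 593.18984179, 170.88198911]), 'tcp_rot': array([-1.73272073e-04,  2.07859234e-01,  9.78158327e-01, -8.92584014e-04]), 'force': array([-0.22416242, -0.71707198, -0.23676199]), 'moment': array([ 0.01032017, -0.00151794, -0.00579332]), 'gripper_width': 94.00969994945532}
scene {'K': array([[380.69638659,   0.        , 288.87604196],
       [  0.        , 380.69638659, 199.01071717],
       [  0.        ,   0.        ,   1.        ]]), 'k1': -0.06066112164705787, 'world_to_cam': array([[-6.77920579e-01,  7.35113709e-01, -5.61461116e-03,
         3.69671960e+02],
       [ 6.43765355e-01,  5.89956977e-01, -4.87357090e-01,
        -3.45161530e+02],
       [-3.54950499e-01, -3.34003893e-01, -8.73184713e-01,
         1.11114771e+03],
       [ 0.00000000e+00,  0.00000000e+00,  0.00000000e+00,
         1.00000000e+00]])}
top {'K': array([[393.1703644 ,   0.        , 274.14765016],
       [  0.        , 393.1703644 , 213.06632462],
       [  0.        ,   0.        ,   1.        ]]), 'k1': -0.026460762222793064, 'world_to_cam': array([[-2.24596053e-02, -9.99736361e-01,  4.77230682e-03,
         3.12345628e+01],
       [-9.88625370e-01,  2.14994245e-02, -1.48854468e-01,
         5.67831840e+02],
       [ 1.48712622e-01, -8.06123620e-03, -9.88847598e-01,
         8.95202304e+02],
       [ 0.00000000e+00,  0.00000000e+00,  0.00000000e+00,
         1.00000000e+00]])}
```

View pics/scene0.png

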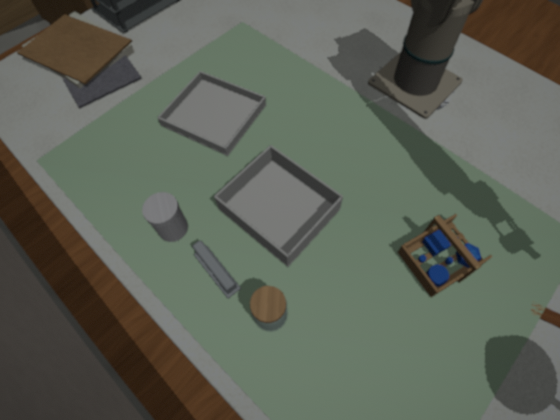

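View pics/top0.png

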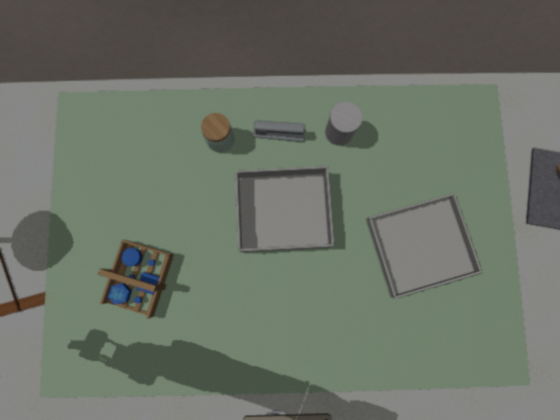

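```bash
cat > h.py <<'E'
import numpy as np, cv2
from scipy.spatial.transform import Rotation as R
from scipy.optimize import least_squares
from plant import manip
def proj(n,P,cp=None):
    c=cp or manip.camera_params(n); P=np.atleast_2d(P).astype(float)
    W=c["world_to_cam"]; q=P@W[:3,:3].T+W[:3,3]; s=q[:,:2]/q[:,2:]
    r2=(s**2).sum(1,keepdims=True); s=s*(1+c["k1"]*r2); K=c["K"]
    return s*[K[0,0],K[1,1]]+[K[0,2],K[1,2]]
def unproj(n,uv,z,cp=None):
    c=cp or manip.camera_params(n); K=c["K"]; d=(np.array(uv,float)-[K[0,2],K[1,2]])/[K[0,0],K[1,1]]
    s=d.copy()
    for _ in range(20): s=d/(1+c["k1"]*(s@s))
    W=c["world_to_cam"]; Rm=W[:3,:3]; o=-Rm.T@W[:3,3]; v=Rm.T@np.r_[s,1]
    return o+v*(z-o[2])/v[2]
def pose(x,y,yaw,z=3):
    c,s=np.cos(yaw),np.sin(yaw)
    return lambda L:np.asarray(L,float)@np.array([[c,s,0],[-s,c,0],[0,0,1]])+[x,y,z]
def st():
    s=manip.sense(); print(round(s["time"],2),s["tool_pos"].round(1),s["tcp_rot"].round(4),s["force"].round(1),round(s["gripper_width"],1)); return s
E
python3 - <<'E'
import cv2
a=cv2.imread("pics/top0.png");b=cv2.imread("pics/scene0.png")
cv2.imwrite("pics/z1.png",cv2.resize(a[220:340,70:210],None,fx=5,fy=5,interpolation=2))
cv2.imwrite("pics/z2.png",cv2.resize(b[195:315,380:520],None,fx=5,fy=5,interpolation=2))
cv2.imwrite("pics/z3.png",cv2.resize(a[150:310,220:490],None,fx=2.9,fy=2.9,interpolation=2))
E
```

```text
(no output)
```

View pics/z1.png

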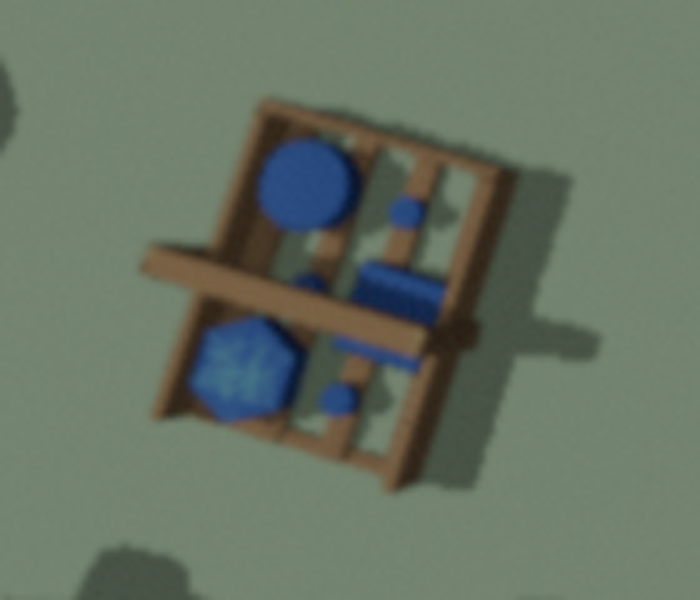

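View pics/z2.png

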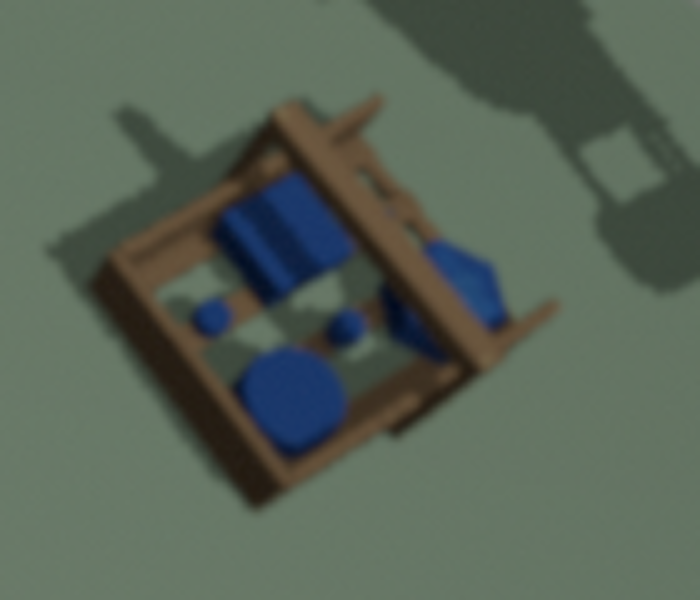

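View pics/z3.png

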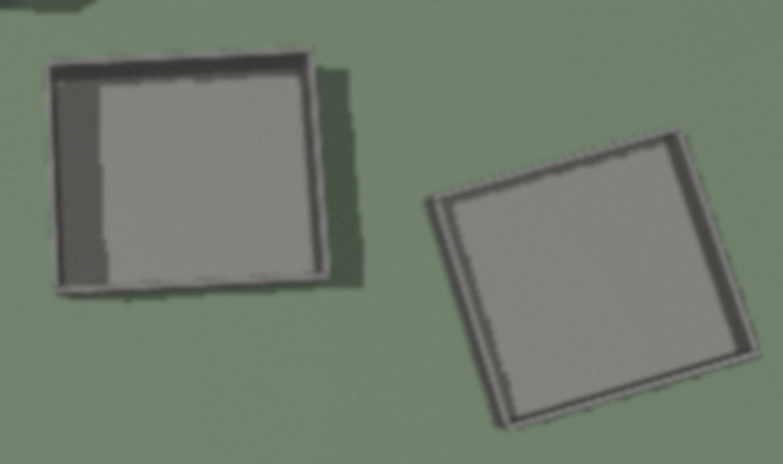

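```bash
cat > fit.py <<'E'
from h import *
def fit(obs,x0):
    ct={n:manip.camera_params(n) for n in("top","scene")}
    def f(p):
        T=pose(*p)
        return np.concatenate([proj(n,T([L]),ct[n])[0]-uv for n,L,uv in obs])
    r=least_squares(f,x0,loss="soft_l1"); print(r.x.round(3),r.fun.reshape(-1,2).round(1).tolist()); return r.x
z1=lambda u,v:np.array([70+(u+.5)/5-.5,220+(v+.5)/5-.5]); z2=lambda u,v:np.array([380+u/5-.4,195+v/5-.4]); z3=lambda u,v:np.array([220+u/2.9,150+v/2.9])
if __name__=="__main__":
  for H in(42,50):
    s=fit([("top",(81,60,H),z1(262,100)),("top",(81,-60,H),z1(514,172)),("scene",(81,-60,H),z2(110,262)),("scene",(81,60,H),z2(290,487)),
     ("scene",(81,60,0),z2(252,510)),("scene",(-75,-60,H),z2(380,98)),("scene",(-75,60,H),z2(557,303)),("top",(-75,-60,0),z1(390,492))],[300,380,0])
  t=fit([("top",(100,110,35),z3(427,197)),("top",(100,-110,35),z3(677,131)),("top",(-100,-110,35),z3(758,353)),("top",(-100,110,35),z3(500,427))],[350,-350,0])
  b=fit([("top",(95,110,65),z3(49,65)),("top",(95,-110,65),z3(309,51)),("top",(-95,-110,65),z3(328,278)),("top",(-95,110,65),z3(58,292))],[450,0,0])
  print(unproj("scene",(168,218),50),unproj("scene",(268,320),40))
E
python3 fit.py
```

```text
[319.643 370.691  -0.48 ] [[-4.5, 40.1], [-9.7, 49.2], [33.3, -33.6], [25.8, -31.2], [25.9, -29.2], [36.6, -21.3], [31.8, -18.0], [-11.3, 44.0]]
[319.167 370.884  -0.484] [[-5.8, 40.4], [-10.7, 49.8], [34.7, -35.5], [27.3, -32.7], [25.9, -29.4], [38.5, -23.0], [33.9, -19.4], [-11.5, 44.2]]
[ 4.85145e+02 -3.36077e+02  2.48000e-01] [[0.2, -1.1], [-0.3, -2.2], [-0.5, 1.2], [0.6, 1.4]]
[ 5.74942e+02 -4.68400e+00  3.50000e-02] [[-1.8, -1.1], [1.6, -1.3], [1.5, 0.7], [-1.3, 1.4]]
[ 777.97806835 -150.94390965   50.        ] [784.30552995 164.95203393  40.        ]
```

Run:
```python
from h import *
for n,uv,z in(("top",(137,278),20),("scene",(438,258),20),("top",(345,115),108),("scene",(162,205),108),("top",(216,127),97),("scene",(268,300),97),("top",(286,212),8),("scene",(280,205),8),("top",(425,247),8),("scene",(213,115),8)):
    print(n,uv,unproj(n,uv,z).round(1))
for n in("top","scene"):
    W=manip.camera_params(n)["world_to_cam"];print(-W[:3,:3].T@W[:3,3],np.linalg.det(W[:3,:3]))
    print(proj(n,unproj(n,(137,278),20)))
```

```text
top (137, 278) [422.1 349.5  20. ]
scene (438, 258) [436.7 343.9  20. ]
top (345, 115) [ 784.1 -149.6  108. ]
scene (162, 205) [ 774.4 -149.4  108. ]
top (216, 127) [765.3 149.7  97. ]
scene (268, 300) [764.2 149.8  97. ]
top (286, 212) [575.6 -11.    8. ]
scene (280, 205) [569.8  -6.    8. ]
top (425, 247) [ 481.2 -350.1    8. ]
scene (213, 115) [ 490. -335.    8.]
[428.94659638  26.23470757 969.59389428] 1.0000000000000002
[[137. 278.]]
[867.21369701 303.00718657 804.09583778] 1.0
[[137. 278.]]
```

Run:
```python
from fit import *
H=42
for n,L,uv in [("top",(81,60,H),z1(262,100)),("top",(81,-60,H),z1(514,172)),("scene",(81,-60,H),z2(110,262)),("scene",(81,60,H),z2(290,487)),
     ("scene",(81,60,0),z2(252,510)),("scene",(-75,-60,H),z2(380,98)),("scene",(-75,60,H),z2(557,303)),("top",(-75,-60,0),z1(390,492))]:
    print(n,L,unproj(n,uv,L[2]+3).round(1))
```

```text
top (81, 60, 42) [512.5 379.   45. ]
top (81, -60, 42) [476.2 259.3  45. ]
scene (81, -60, 42) [482.  270.5  45. ]
scene (81, 60, 42) [513.6 381.6  45. ]
scene (81, 60, 0) [513.5 379.1   3. ]
scene (-75, -60, 42) [333.6 316.3  45. ]
scene (-75, 60, 42) [367.5 425.1  45. ]
top (-75, -60, 0) [326.6 327.4   3. ]
```

```bash
sed -i 's/\[300,380,0\]/[418,346,-.3]/;s/,loss="soft_l1"/,x_scale=[1,1,.01]/' fit.py; python3 fit.py
cat > ov.py <<'E'
from h import *
def box(a,b):
    a,b=np.array(a),np.array(b); return [np.where([i&1,i&2,i&4],b,a) for i in range(8)]
E_=[(0,1),(0,2),(1,3),(2,3),(4,5),(4,6),(5,7),(6,7),(0,4),(1,5),(2,6),(3,7)]
def draw(n,img,T,boxes,cp=None,k=1,o=(0,0),col=(0,255,255)):
    for a,b in boxes:
        p=(proj(n,T(box(a,b)),cp)-o+.5)*k
        for i,j in E_: cv2.line(img,tuple(int(v) for v in p[i]),tuple(int(v) for v in p[j]),col,1,cv2.LINE_AA)
H=42
SV=[((-75,54,0),(81,60,H)),((-75,-60,0),(81,-54,H)),((75,-60,0),(81,60,H)),((-7,-60,77),(7,60,93))]
E
python3 - <<'E'
from ov import *
a=cv2.imread("pics/top0.png");b=cv2.imread("pics/scene0.png")
T=pose(420,345,-.31)
x=cv2.resize(a[220:340,70:210],None,fx=5,fy=5,interpolation=2);draw("top",x,T,SV,k=5,o=(70,220))
y=cv2.resize(b[195:315,380:520],None,fx=5,fy=5,interpolation=2);draw("scene",y,T,SV,k=5,o=(380,195))
cv2.imwrite("pics/o1.png",cv2.resize(np.hstack([x,y]),(800,343)))
E
```

```text
[ 4.19132e+02  3.49328e+02 -3.28000e-01] [[-0.4, -1.1], [-3.1, -0.1], [-0.1, -3.0], [-1.0, 0.1], [-0.0, 0.9], [1.2, -1.3], [2.2, 1.5], [4.5, -1.0]]
[ 4.21218e+02  3.48613e+02 -3.32000e-01] [[-1.2, -2.3], [-3.5, -1.0], [0.0, -4.1], [-0.7, -0.6], [-1.0, 1.3], [2.0, -2.4], [3.1, 0.8], [4.6, -1.9]]
[ 4.84811e+02 -3.36041e+02  2.47000e-01] [[0.2, -1.1], [-0.2, -2.0], [-0.6, 1.4], [0.5, 1.5]]
[ 5.74889e+02 -4.69500e+00  3.30000e-02] [[-1.7, -1.2], [1.7, -1.2], [1.4, 0.8], [-1.4, 1.3]]
[ 777.97806835 -150.94390965   50.        ] [784.30552995 164.95203393  40.        ]
```

View pics/o1.png

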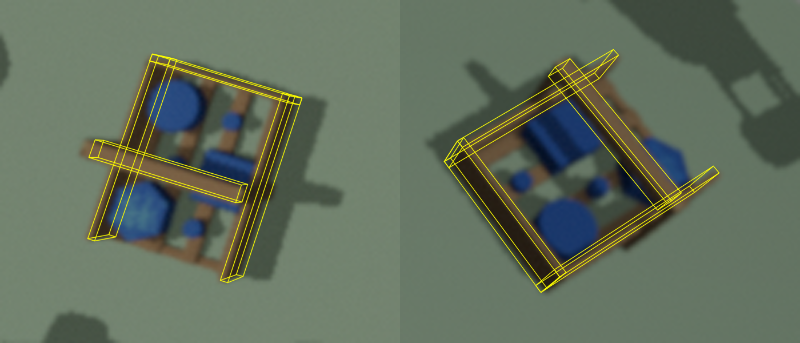

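>>> drive_tool(plan=[-30,-20,-8,0,0,0.145,0,-42,-11,-10,0,0,0.145,0,-40,-10,-10,0,0,0,0,-40,-10,-10,0,0,0,0,-40,-10,-10,0,0,0,0,-40,-15,-10,0,0,0,0,0,0,0,0,0,0.145,0,0,0,0,0,0,0.145,0,0,0,0,0,0,0.145,0,0,0,0,0,0,0.145,0,0,0,0,0,0,0.145,0,0,0,0,0,0,0.145,0,0,0,0,0,0,0.145,0,0,0,0,0,0,0.145,0,0,0,0,0,0,0,0])

```text
time: 1.6
tool_pos: [405.0, 393.1, 229.3]
tcp_rot: [0.0, 0.804, 0.594, -0.0]
force: [0.2, 0.5, 0.3]
gripper_width: 93.7
```

Run:
```python
from ov import *
s=st();print(s["joint_pos"].round(3))
cp=manip.camera_params("wrist");im=manip.capture("wrist")[:,:,::-1].copy();cv2.imwrite("pics/w1.png",im)
import pickle;pickle.dump(cp,open("w1.pkl","wb"));W=cp["world_to_cam"];print(-W[:3,:3].T@W[:3,3],W[:3,:3].round(2))
draw("wrist",im,pose(419,349,-.31),SV,cp);cv2.imwrite("pics/w1o.png",im)
```

```text
1.6 [405.  393.1 229.3] [ 3.000e-04  8.043e-01  5.942e-01 -5.000e-04] [0.2 0.5 0.3] 93.7
[-1.112  0.474  0.442  1.694 -0.23   1.027 -0.89 ]
[427.26444074 460.26860532 441.86010791] [[ 0.96 -0.29 -0.  ]
 [-0.29 -0.93  0.25]
 [-0.07 -0.24 -0.97]]
```

View pics/w1o.png

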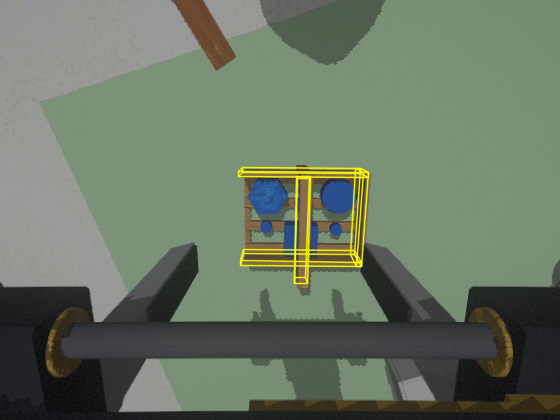

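Run:
```python
from ov import *
import pickle
cp=pickle.load(open("w1.pkl","rb"))
im=cv2.imread("pics/w1.png")
def v(p,fn):
    x=cv2.resize(im[150:300,220:390],None,fx=4,fy=4,interpolation=2)
    if p: draw("wrist",x,pose(*p),SV,cp,k=4,o=(220,150))
    return x
cv2.imwrite("pics/w1z.png",v(None,0))
```

```text
(no output)
```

View pics/w1z.png

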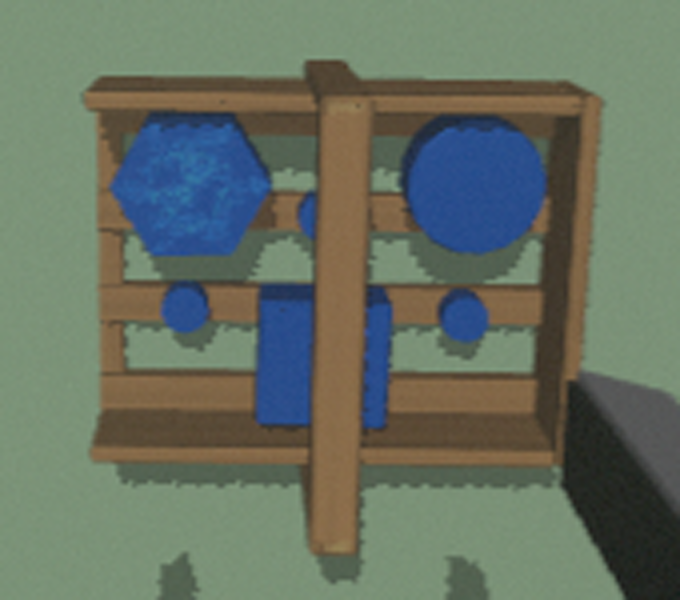

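Run:
```python
from ov import *
import pickle
cp=pickle.load(open("w1.pkl","rb"))
im=cv2.imread("pics/w1.png")
z=lambda u,v:np.array([220+(u+.5)/4-.5,150+(v+.5)/4-.5])
for H in(42,50):
  obs=[((-75,60,H),z(85,94)),((81,60,H),z(602,96)),((-75,-60,H),z(93,463)),((0,66,93),z(346,99)),((0,-66,93),z(335,551))]
  f=lambda p:np.concatenate([proj("wrist",pose(*p)([L]),cp)[0]-uv for L,uv in obs])
  r=least_squares(f,[419,349,-.3],x_scale=[1,1,.01]);print(H,r.x.round(3),r.fun.round(1))
x=cv2.resize(im[150:300,220:390],None,fx=4,fy=4,interpolation=2)
f=None
obs=[((-75,60,42),z(85,94)),((81,60,42),z(602,96)),((-75,-60,42),z(93,463)),((0,66,93),z(346,99)),((0,-66,93),z(335,551))]
f=lambda p:np.concatenate([proj("wrist",pose(*p)([L]),cp)[0]-uv for L,uv in obs])
r=least_squares(f,[419,349,-.3],x_scale=[1,1,.01])
draw("wrist",x,pose(*r.x),SV,cp,k=4,o=(220,150));cv2.imwrite("pics/w1y.png",x)
s=manip.sense();Rm=R.from_quat(s["tcp_rot"][[1,2,3,0]]).as_matrix();print(Rm.round(3))
print("tool delta to (handle)",Rm.T@(np.r_[r.x[:2],69]-s["tool_pos"]))
```

```text
42 [ 4.21718e+02  3.46632e+02 -3.04000e-01] [-0.6 -0.5  0.6 -0.4 -0.4  0.6  0.3 -1.   0.1  1.6]
50 [ 4.21862e+02  3.47508e+02 -3.05000e-01] [-1.5 -0.4  2.4 -0.2 -1.3  2.4  0.3 -1.8 -0.1  0.9]
[[ 0.291  0.957 -0.   ]
 [ 0.957 -0.291 -0.001]
 [-0.001 -0.    -1.   ]]
tool delta to (handle) [-39.59758702  29.55474569 160.42371276]
```

View pics/w1y.png

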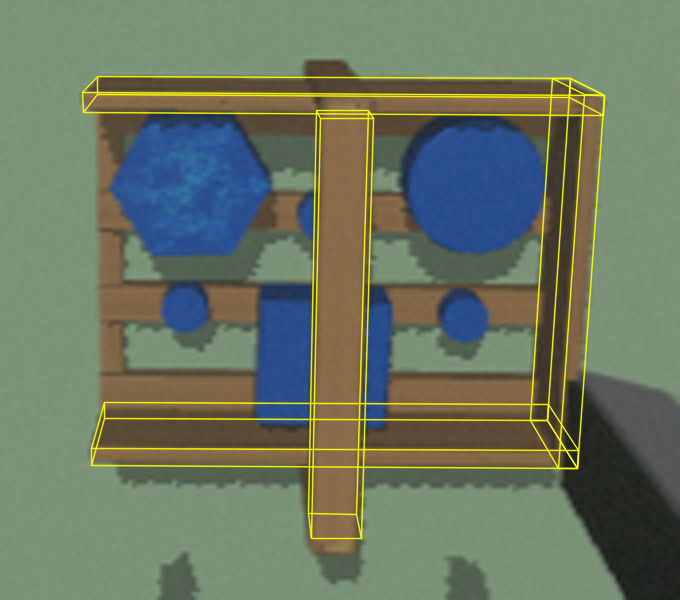

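>>> drive_tool(plan=[-20,14.8,10,0,0,0.009,0,-19.6,14.8,30,0,0,0,0,0,0,40,0,0,0,0,0,0,40,0,0,0,0,0,0,25,0,0,0,0,0,0,12,0,0,0,0,0,0,3.4,0,0,0,0,0,0,0,0,0,0,0,0,0,0,0,0,0,200,0,0,0,0,0,0,255,0,0,0,0,0,0,255,0,0,0,0,0,0,255,0,0,0,0,0,0,255,0,0,0,0,0,0,255,0,0,0,0,0,0,255,0,0,0,0,0,0,255])

```text
time: 3.25
tool_pos: [421.8, 346.7, 69.3]
tcp_rot: [0.0, 0.807, 0.591, -0.0]
force: [-0.5, -0.4, -0.5]
gripper_width: 33.5
```

Run:
```python
from ov import *
s=st();print(s["joint_pos"].round(3),s["force"],s["moment"])
im=manip.capture("wrist")[:,:,::-1].copy();cv2.imwrite("pics/w2.png",im)
```

```text
3.25 [421.8 346.7  69.3] [ 0.000e+00  8.069e-01  5.907e-01 -1.000e-04] [-0.5 -0.4 -0.5] 33.5
[-0.965  0.648  0.346  1.914 -0.35   0.639 -0.706] [-0.48749539 -0.35465149 -0.45115955] [-0.1176289   0.0769163  -0.09864324]
```

View pics/w2.png

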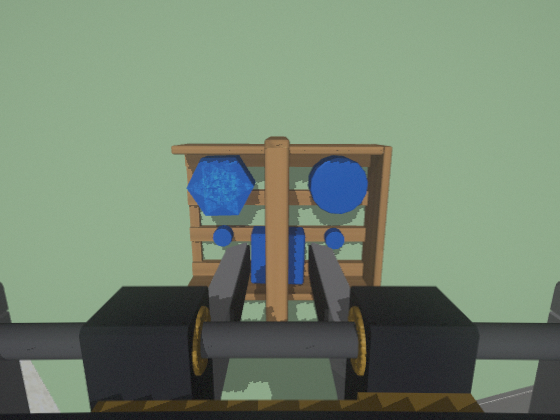

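>>> drive_tool(plan=[0,0,0,0,0,0,255,0,0,0,0,0,0,255,0,0,0,0,0,0,255,0,0,0,0,0,0,255,0,0,0,0,0,0,255,0,0,0,0,0,0,255,0,0,-1,0,0,0,255,0,0,-2,0,0,0,255,0,0,-4,0,0,0,255,0,0,-6,0,0,0,255,0,0,-6,0,0,0,255,0,0,-4,0,0,0,255,0,0,-2,0,0,0,255,0,0,0,0,0,0,255])

```text
time: 4.7
tool_pos: [422.0, 346.9, 94.8]
tcp_rot: [-0.0, 0.807, 0.591, 0.0]
force: [0.7, 0.0, 0.1]
gripper_width: 0.3
```

Run:
```python
from ov import *
s=st();print(s["joint_pos"].round(3),s["force"],s["moment"])
im=manip.capture("wrist")[:,:,::-1].copy();cv2.imwrite("pics/w3.png",im)
```

```text
4.7 [422.  346.9  94.8] [-1.000e-04  8.069e-01  5.907e-01  4.000e-04] [0.7 0.  0.1] 0.3
[-0.981  0.611  0.369  1.895 -0.329  0.695 -0.724] [0.71396079 0.03613873 0.101917  ] [-0.04778594  0.09121703 -0.00766669]
```

View pics/w3.png

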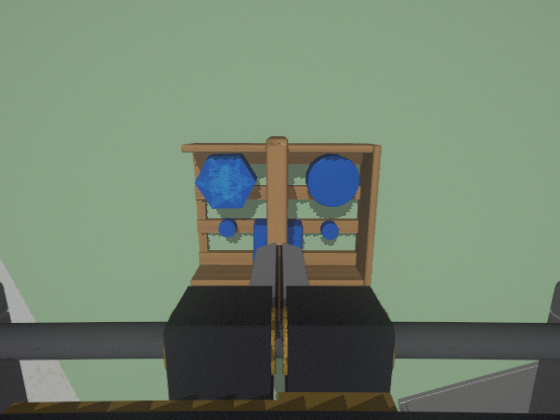

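Run:
```python
from ov import *
im=cv2.imread("pics/w3.png")
cp=manip.camera_params("wrist")
s=st()
draw("wrist",im,pose(421.7,346.6,-.304),SV,cp)
for dz in(0,19,60):
    p=proj("wrist",s["tool_pos"]+[0,0,dz],cp)[0];print(p);cv2.circle(im,tuple(int(v) for v in p),4,(0,0,255),1)
cv2.imwrite("pics/w3o.png",im)
W=cp["world_to_cam"];print(-W[:3,:3].T@W[:3,3])
b=manip.capture("scene")[:,:,::-1];a=manip.capture("top")[:,:,::-1]
cv2.imwrite("pics/s3.png",np.hstack([cv2.resize(b[175:315,360:520],None,fx=2.5,fy=2.5),cv2.resize(a[200:340,70:230],None,fx=2.5,fy=2.5)]))
```

```text
4.75 [421.8 346.8  94.5] [-0.000e+00  8.069e-01  5.907e-01  1.000e-04] [-0.3 -0.1 -0.5] 0.3
[276.9203508  237.96300456]
[276.72479419 247.64683444]
[276.15347995 275.92189938]
[444.52794507 413.44433331 307.12455603]
```

View pics/w3o.png

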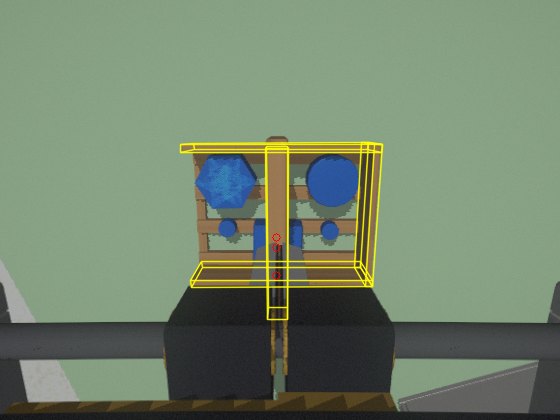

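View pics/s3.png

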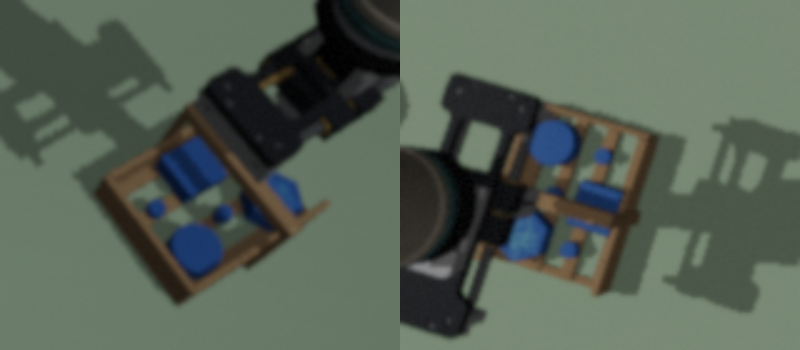

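Run:
```python
from ov import *
import pickle
cp=pickle.load(open("w1.pkl","rb"))
z=lambda u,v:np.array([220+(u+.5)/4-.5,150+(v+.5)/4-.5])
c,s=np.cos(-.304),np.sin(-.304)
def loc(P): d=P-[421.7,346.6,0]; return [round(v,1) for v in(c*d[0]+s*d[1],-s*d[0]+c*d[1])]
for h in(50,60,70,80,85,93,100):
    print(h,[loc(unproj("wrist",z(*p),h+3,cp)) for p in((320,98),(370,100),(312,551),(358,550))])
for p in((305,62),(350,62)): print([loc(unproj("wrist",z(*p),h,cp)) for h in(3,45)])
```

```text
50 [[np.float64(-4.4), np.float64(59.7)], [np.float64(10.3), np.float64(59.2)], [np.float64(-4.0), np.float64(-85.7)], [np.float64(10.8), np.float64(-85.2)]]
60 [[np.float64(-5.0), np.float64(61.0)], [np.float64(9.3), np.float64(60.5)], [np.float64(-4.6), np.float64(-80.7)], [np.float64(9.7), np.float64(-80.2)]]
70 [[np.float64(-5.6), np.float64(62.3)], [np.float64(8.3), np.float64(61.8)], [np.float64(-5.2), np.float64(-75.6)], [np.float64(8.7), np.float64(-75.2)]]
80 [[np.float64(-6.3), np.float64(63.6)], [np.float64(7.3), np.float64(63.1)], [np.float64(-5.9), np.float64(-70.6)], [np.float64(7.7), np.float64(-70.2)]]
85 [[np.float64(-6.6), np.float64(64.2)], [np.float64(6.8), np.float64(63.8)], [np.float64(-6.2), np.float64(-68.1)], [np.float64(7.2), np.float64(-67.7)]]
93 [[np.float64(-7.1), np.float64(65.3)], [np.float64(6.0), np.float64(64.8)], [np.float64(-6.7), np.float64(-64.0)], [np.float64(6.4), np.float64(-63.6)]]
100 [[np.float64(-7.5), np.float64(66.2)], [np.float64(5.3), np.float64(65.7)], [np.float64(-7.2), np.float64(-60.5)], [np.float64(5.7), np.float64(-60.1)]]
[[np.float64(-6.4), np.float64(65.0)], [np.float64(-8.6), np.float64(69.3)]]
[[np.float64(8.4), np.float64(65.1)], [np.float64(4.8), np.float64(69.4)]]
```

>>> drive_tool(plan=[0,0,-5,0,0,0,0,0,0,0,0,0,0,0,0,0,0,0,0,0,0,0,0,0,0,0,0,0,0,0,0,0,0,0,0,0,0,10,0,0,0,0,0,0,15,0,0,0,0,0,0,10,0,0,0,0,0,0,2,0,0,0,0])

```text
time: 5.75
tool_pos: [420.8, 345.9, 60.7]
tcp_rot: [0.0, 0.807, 0.591, -0.001]
force: [-0.6, -0.5, -0.1]
gripper_width: 69.1
```

>>> drive_tool(plan=[0,0,0,0,0,0,255,0,0,0,0,0,0,255,0,0,0,0,0,0,255,0,0,0,0,0,0,255,0,0,0,0,0,0,255,0,0,0,0,0,0,255])

```text
time: 6.35
tool_pos: [421.9, 346.8, 62.6]
tcp_rot: [-0.0, 0.807, 0.591, 0.0]
force: [-0.9, -0.5, 0.5]
gripper_width: 28.2
```

>>> drive_tool(plan=[0,0,0,0,0,0,255,0,0,0,0,0,0,255,0,0,0,0,0,0,255,0,0,0,0,0,0,255,0,0,0,0,0,0,255])

```text
time: 6.85
tool_pos: [422.3, 346.9, 62.6]
tcp_rot: [0.0, 0.807, 0.591, 0.0]
force: [-0.5, -0.3, 3.8]
gripper_width: 0.5
```

Run:
```python
from ov import *
s=st()
im=manip.capture("wrist")[:,:,::-1].copy();cv2.imwrite("pics/w4.png",im)
```

```text
6.85 [422.3 346.9  62.6] [0.000e+00 8.069e-01 5.906e-01 4.000e-04] [-0.5 -0.3  3.8] 0.5
```

View pics/w4.png

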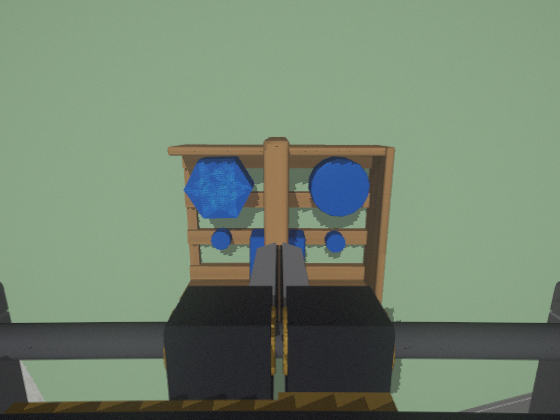

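Run:
```python
from ov import *
im=cv2.imread("pics/w4.png")
cp=manip.camera_params("wrist")
s=st()
o=im.copy()
draw("wrist",o,pose(421.7,346.6,-.304),SV,cp)
for dz in(0,19,60):
    p=proj("wrist",s["tool_pos"]+[0,0,dz],cp)[0];print(p);cv2.circle(o,tuple(int(v) for v in p),4,(0,0,255),1)
cv2.imwrite("pics/w4o.png",cv2.resize(np.hstack([im[120:320,160:400],o[120:320,160:400]]),None,fx=1.66,fy=1.66))
b=manip.capture("scene")[:,:,::-1]
o=b.copy();draw("scene",o,pose(421.7,346.6,-.304),SV)
p=proj("scene",s["tool_pos"])[0];cv2.circle(o,tuple(int(v) for v in p),2,(0,0,255),1)
cv2.imwrite("pics/s4.png",np.hstack([cv2.resize(b[175:315,360:500],None,fx=2.8,fy=2.8),cv2.resize(o[175:315,360:500],None,fx=2.8,fy=2.8)]))
```

```text
6.9 [422.3 346.9  62.6] [0.000e+00 8.069e-01 5.906e-01 5.000e-04] [-0.1 -0.   3.7] 0.8
[276.92791604 237.90876188]
[276.75062026 247.57472603]
[276.23257487 275.79992834]
```

View pics/w4o.png

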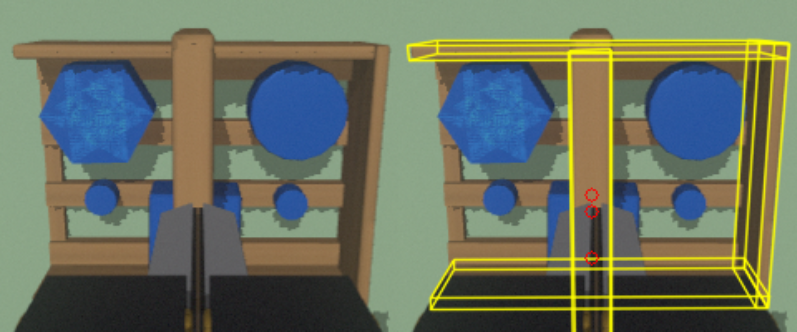

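View pics/s4.png

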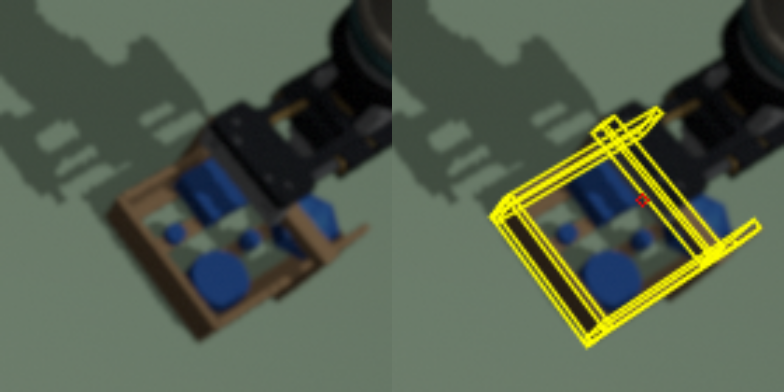

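Run:
```python
from ov import *
import pickle
cp=pickle.load(open("w1.pkl","rb"));print(cp["K"],cp["k1"])
t=np.array([405,393.1,229.3]);y=np.array([.957,-.291,0]);x=np.array([.291,.957,0])
for dz in(0,10,20,30,40): print(dz,[proj("wrist",t+[0,0,dz]+a*y+b*x,cp)[0].round(0) for a,b in((-47,0),(47,0),(-47,8),(47,8),(-59,8),(59,8))])
im=cv2.imread("pics/w1.png");cv2.imwrite("pics/w1f.png",cv2.resize(im[200:400,100:460],None,fx=2.2,fy=2.2))
```

```text
[[331.30578844   0.         278.793561  ]
 [  0.         331.30578844 214.5378495 ]
 [  0.           0.           1.        ]] 0.023723583099296675
0 [array([207., 238.]), array([347., 238.]), array([206., 227.]), array([347., 226.]), array([188., 227.]), array([365., 226.])]
10 [array([204., 243.]), array([350., 243.]), array([203., 231.]), array([350., 231.]), array([184., 231.]), array([369., 231.])]
20 [array([200., 249.]), array([353., 248.]), array([199., 236.]), array([354., 236.]), array([180., 236.]), array([374., 236.])]
30 [array([196., 255.]), array([357., 254.]), array([195., 242.]), array([358., 241.]), array([175., 242.]), array([378., 241.])]
40 [array([192., 261.]), array([361., 261.]), array([191., 248.]), array([362., 247.]), array([169., 248.]), array([384., 247.])]
```

View pics/w1f.png

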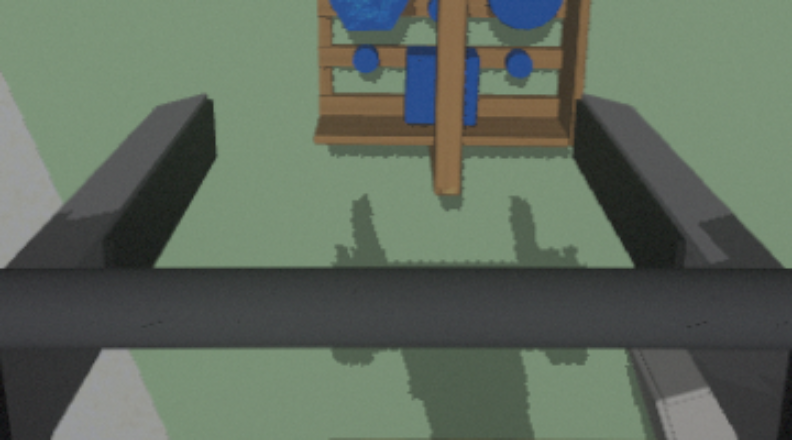

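>>> drive_tool(plan=[0,0,-4,0,0,0,255,0,0,-10,0,0,0,255,0,0,0,0,0,0,0,0,0,0,0,0,0,0,0,0,0,0,0,0,0,0,0,0,0,0,0,0,0,0,0,0,0,0,0,0,0,0,0,0,0,0,0,0,0,0,0,0,0,0,0,0,0,0,0,0])

```text
time: 7.95
tool_pos: [421.8, 346.7, 76.3]
tcp_rot: [-0.0, 0.807, 0.591, -0.0]
force: [-0.5, 0.5, -0.1]
gripper_width: 61.3
```

Run:
```python
from ov import *
s=st();cp=manip.camera_params("wrist")
im=manip.capture("wrist")[:,:,::-1].copy();o=im.copy()
draw("wrist",o,pose(421.7,346.6,-.304),SV,cp)
cv2.imwrite("pics/w5.png",cv2.resize(np.hstack([im[120:320,160:400],o[120:320,160:400]]),None,fx=1.66,fy=1.66))
```

```text
7.95 [421.8 346.7  76.3] [-0.000e+00  8.069e-01  5.906e-01 -1.000e-04] [-0.5  0.5 -0.1] 61.3
```

View pics/w5.png

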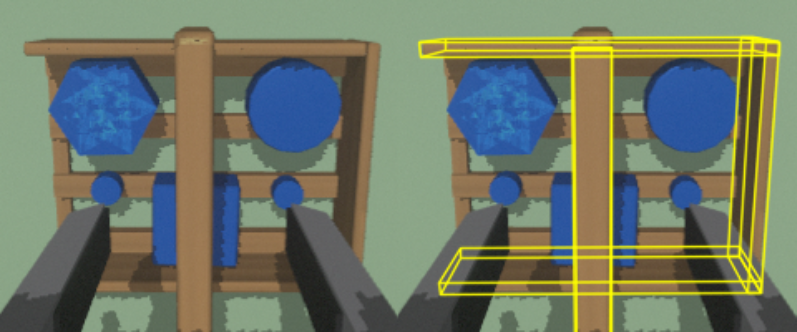

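>>> drive_tool(plan=[0,0,0,0,0,0,0,0,0,10,0,0,0,0,0,0,15,0,0,0,0,0,0,10,0,0,0,0,0,0,3,0,0,0,0,0,0,0,0,0,0,0,0,0,0,0,0,0,255,0,0,0,0,0,0,255,0,0,0,0,0,0,255,0,0,0,0,0,0,255,0,0,0,0,0,0,255,0,0,0,0,0,0,255,0,0,0,0,0,0,255,0,0,0,0,0,0,255,0,0,0,0,0,0,255,0,0,0,0,0,0,255,0,0,0,0,0,0,255,0,0,0,0,0,0,255])

```text
time: 9.8
tool_pos: [421.5, 346.8, 38.3]
tcp_rot: [-0.0, 0.807, 0.591, -0.0]
force: [-0.6, 0.3, 0.9]
gripper_width: 13.4
```

Run:
```python
from ov import *
s=st();cp=manip.camera_params("wrist")
im=manip.capture("wrist")[:,:,::-1].copy()
cv2.imwrite("pics/w6.png",im)
```

```text
9.8 [421.5 346.8  38.3] [-2.000e-04  8.069e-01  5.907e-01 -2.000e-04] [-0.6  0.3  0.9] 13.4
```

View pics/w6.png

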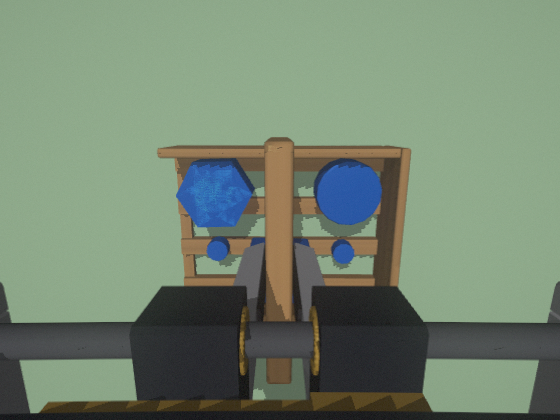

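>>> drive_tool(plan=[0,0,-1,0,0,0,255,0,0,-2,0,0,0,255,0,0,-3,0,0,0,255,0,0,-4,0.01,0,0,255,0,0,-5,0.01,0,0,255,0,0,-5,0.02,0,0,255,0,0,-4,0.02,0,0,255,0,0,-3,0.02,0,0,255,0,0,-2,0.01,0,0,255,0,0,-1,0.01,0,0,255])

```text
time: 10.85
tool_pos: [422.8, 346.3, 68.5]
tcp_rot: [-0.041, 0.806, 0.59, -0.03]
force: [-0.1, 0.4, -3.8]
gripper_width: 13.6
```

Run:
```python
from ov import *
s=st();cp=manip.camera_params("wrist")
im=manip.capture("wrist")[:,:,::-1].copy()
b=manip.capture("scene")[:,:,::-1]
cv2.imwrite("pics/w7.png",np.hstack([im[100:400,130:430],cv2.resize(b[175:315,360:500],(300,300))]))
```

```text
10.85 [422.8 346.3  68.5] [-0.0406  0.806   0.5897 -0.0296] [-0.1  0.4 -3.8] 13.6
```

View pics/w7.png

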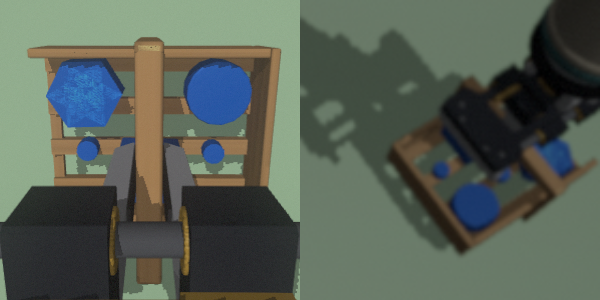

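```bash
cat > pl.py <<'E'
from h import *
mj=lambda t:(lambda t:10*t**3-15*t**4+6*t**5)(np.clip(t,0,1))
def rows(P,Q,g=255,per=20):
    """P: list of positions, Q: list of Rotations, first = start (commanded)."""
    p,q=np.array(P[0],float),Q[0]; out=[]
    for pt,qt in zip(P[1:],Q[1:]):
        d=np.round(q.inv().apply(np.array(pt)-p),1); w=np.round((q.inv()*qt).as_rotvec(),3)
        out.append([*d,*w,g]); p=p+q.apply(d); q=q*R.from_rotvec(w)
    for i in range(0,len(out),per):
        print("[%s]"%", ".join("%g"%(v+0) for r in out[i:i+per] for v in r),"\n")
    print(len(out),p.round(1)); return out
def cur():
    s=st(); return s["tool_pos"],R.from_quat(s["tcp_rot"][[1,2,3,0]])
def ori(yaw,pitch):  # tool with y along sieve x(yaw); pitch>0 mouth up (turn about tool x)
    c,s=np.cos(yaw),np.sin(yaw)
    return R.from_matrix(np.array([[-s,c,0],[c,s,0],[0,0,-1]]).T.T)*R.from_rotvec([pitch,0,0])
E
python3 - <<'E'
from pl import *
p,q=cur(); q0=ori(-.304,.1);print((q0.inv()*q).as_rotvec())
p=np.array([421.8,346.7,68.3])
P=[];Q=[]
for k in range(50):
    a=mj(k/18);b=mj((k-9)/40)
    P.append([421.8+63*b,346.7-682.7*b,68.3+75*a]);Q.append(ori(-.304+.551*b,.1))
rows(P,Q)
E
```

```text
10.95 [423.  346.2  68.3] [-0.0404  0.8061  0.5896 -0.0295] [ 0.1  0.1 -3.4] 13.7
[2.94122690e-05 4.71901925e-04 3.74409558e-03]
[0, 0, -0.1, 0, 0, 0, 255, 0, -0.1, -0.8, 0, 0, 0, 255, 0, -0.2, -1.7, 0, 0, 0, 255, 0, -0.3, -3.1, 0, 0, 0, 255, 0, -0.4, -4.4, 0, 0, 0, 255, 0, -0.6, -5.6, 0, 0, 0, 255, 0, -0.6, -6.6, 0, 0, 0, 255, 0, -0.8, -7.3, 0, 0, 0, 255, 0, -0.7, -7.7, 0, 0, 0, 255, -0.1, -0.8, -7.7, 0, 0, 0, 255, -0.6, -0.4, -7.4, 0, 0, -0.001, 255, -1.7, 0, -6.7, 0, 0, -0.001, 255, -3, 0.7, -5.7, 0, 0, -0.003, 255, -4.8, 1.5, -4.5, 0, -0.001, -0.004, 255, -6.7, 2.4, -3.4, 0, 0, -0.006, 255, -8.8, 3.3, -2.1, 0, -0.001, -0.007, 255, -11.1, 4.3, -1.2, 0, -0.001, -0.01, 255, -13.5, 5.1, -0.6, 0, -0.001, -0.011, 255, -15.8, 5.8, -0.6, 0, -0.002, -0.014, 255, -18.2, 6.4, -0.7, 0, -0.001, -0.015, 255] 

[-20.4, 6.8, -0.6, 0, -0.002, -0.017, 255, -22.6, 7.1, -0.8, 0, -0.002, -0.019, 255, -24.7, 7.3, -0.7, 0, -0.002, -0.021, 255, -26.5, 7.1, -0.7, 0, -0.002, -0.022, 255, -28.1, 7, -0.7, 0, -0.002, -0.023, 255, -29.4, 6.6, -0.7, 0, -0.003, -0.024, 255, -30.5, 6.1, -0.6, 0, -0.002, -0.025, 
[... 201 characters left out ...]
0.025, 255, -30.2, 1.3, -0.1, 0, -0.003, -0.024, 255, -28.9, 0.6, -0.1, 0, -0.002, -0.023, 255, -27.5, -0.1, 0.1, 0, -0.002, -0.022, 255, -25.6, -0.6, 0, 0, -0.002, -0.021, 255, -23.8, -1.1, 0.1, 0, -0.002, -0.019, 255, -21.5, -1.4, 0.2, 0, -0.002, -0.017, 255, -19.2, -1.6, 0.1, 0, -0.001, -0.015, 255, -16.8, -1.6, 0.2, 0, -0.002, -0.014, 255] 

[-14.3, -1.6, 0.2, 0, -0.001, -0.011, 255, -11.8, -1.4, 0.1, 0, -0.001, -0.01, 255, -9.5, -1.3, 0.1, 0, -0.001, -0.008, 255, -7.1, -1, 0.1, 0, 0, -0.005, 255, -5.1, -0.8, 0.1, 0, -0.001, -0.005, 255, -3.3, -0.4, 0.1, 0, 0, -0.002, 255, -1.7, -0.3, 0, 0, 0, -0.002, 255, -0.7, -0.1, 0, 0, 0, 0, 255, -0.1, 0, 0, 0, 0, 0, 255] 

49 [ 484.8 -336.   143.3]
```

>>> drive_tool(plan=[0,0,-1,0,0,0,255,0,0,-2,0,0,0,255,0,0,-3,0,0,0,255,0,-0.5,-4.5,0,0,0,255,0,-0.5,-5.5,0,0,0,255,0,-0.5,-6.5,0,0,0,255,0,-1,-7.5,0,0,0,255,0,-1,-8,0,0,0,255,0,-1,-8,0,0,0,255,-0.5,-0.5,-7.5,0,0,-0.001,255,-1.5,0,-6.5,0,0,-0.001,255,-3,0.5,-5.5,0,0,-0.003,255,-5,1.5,-4.5,0,-0.001,-0.004,255,-7,2.5,-3.5,0,0,-0.006,255,-9,3.5,-2,0,-0.001,-0.007,255,-11,4.5,-1,0,-0.001,-0.01,255,-13.5,5,-0.5,0,-0.001,-0.011,255,-16,6,-0.5,0,-0.002,-0.014,255,-18,6.5,-0.5,0,-0.001,-0.015,255])

```text
time: 12.85
tool_pos: [430.9, 254.8, 143.3]
tcp_rot: [-0.039, 0.784, 0.619, -0.031]
force: [-0.3, -0.3, -3.5]
gripper_width: 13.5
```

>>> drive_tool(plan=[-20.5,7,-0.5,0,-0.002,-0.017,255,-22.5,7,-0.5,0,-0.002,-0.019,255,-24.5,7.5,-0.5,0,-0.002,-0.021,255,-26.5,7,-0.5,0,-0.002,-0.022,255,-28,7,-0.5,0,-0.002,-0.023,255,-29.5,6.5,-0.5,0,-0.003,-0.024,255,-30.5,6,-0.5,0,-0.002,-0.025,255,-31.5,5.5,-0.5,0,-0.003,-0.025,255,-32,4.5,-0.5,0,-0.003,-0.026,255,-32,4,-0.5,0,-0.002,-0.026,255,-31.5,3,-0.5,0,-0.003,-0.025,255,-31,2,-0.5,0,-0.002,-0.025,255,-30,1.5,0,0,-0.003,-0.024,255,-29,0.5,0,0,-0.002,-0.023,255,-27.5,0,0,0,-0.002,-0.022,255,-25.5,-0.5,0,0,-0.002,-0.021,255,-24,-1,0,0,-0.002,-0.019,255,-21.5,-1.5,0,0,-0.002,-0.017,255,-19,-1.5,0,0,-0.001,-0.015,255,-17,-1.5,0,0,-0.002,-0.014,255])

```text
time: 14.85
tool_pos: [478.3, -284.9, 142.9]
tcp_rot: [-0.032, 0.632, 0.773, -0.039]
force: [0.7, -0.2, -3.9]
gripper_width: 13.6
```

>>> drive_tool(plan=[-14,-1.5,0,0,-0.001,-0.011,255,-12,-1.5,0,0,-0.001,-0.01,255,-9.5,-1.5,0,0,-0.001,-0.008,255,-7,-1,0,0,0,-0.005,255,-5,-1,0,0,-0.001,-0.005,255,-3,-0.5,0,0,0,-0.002,255,-1.5,0,0,0,0,-0.002,255,-0.5,0,0,0,0,0,255,0,0,0,0,0,0,255])

```text
time: 15.75
tool_pos: [484.2, -335.3, 143.8]
tcp_rot: [-0.031, 0.615, 0.787, -0.039]
force: [0.3, -0.3, -3.2]
gripper_width: 13.5
```

Run:
```python
from ov import *
s=st();print(s["joint_pos"].round(2))
im=manip.capture("wrist")[:,:,::-1].copy()
b=manip.capture("scene")[:,:,::-1]
cv2.imwrite("pics/w8.png",np.hstack([im[60:400,90:490],cv2.resize(b[40:210,120:320],(400,340))]))
```

```text
15.75 [ 484.2 -335.3  143.8] [-0.0309  0.6149  0.787  -0.0393] [ 0.3 -0.3 -3.2] 13.5
[ 0.35  0.63  0.27  1.65 -0.1   0.95  0.88]
```

View pics/w8.png

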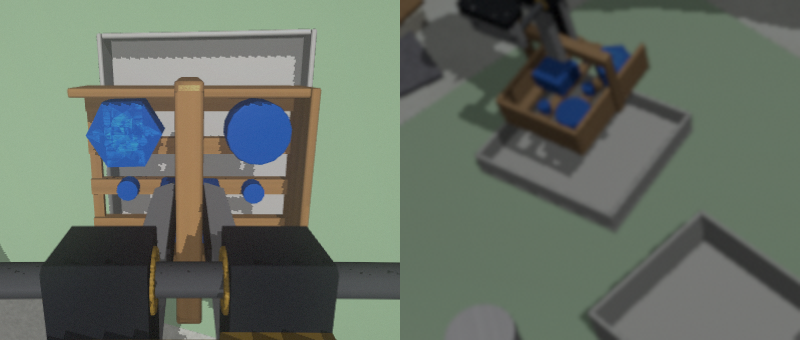

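Run:
```python
from ov import *
cp=manip.camera_params("wrist");im=manip.capture("wrist")[:,:,::-1].copy()
draw("wrist",im,pose(484.8,-336,.247),[((-100,-110,0),(100,110,35))],cp)
b=manip.capture("scene")[:,:,::-1].copy();draw("scene",b,pose(484.8,-336,.247),[((-100,-110,0),(100,110,35))])
draw("scene",b,pose(575,-4.7,.033),[((-95,-110,0),(95,110,65))])
cv2.imwrite("pics/w9.png",np.hstack([im[60:400,90:490],cv2.resize(b[60:260,120:355],(400,340))]))
```

```text
(no output)
```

View pics/w9.png

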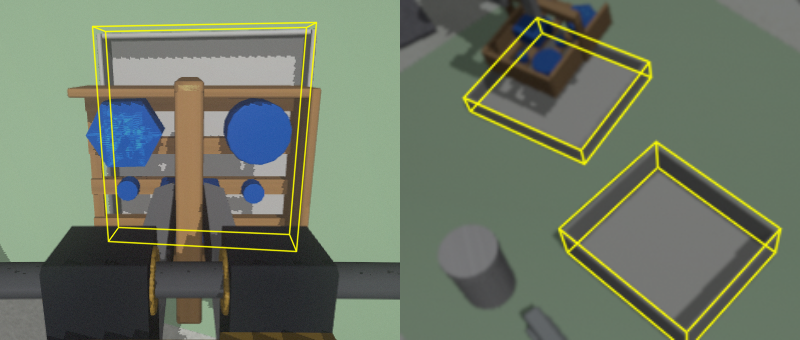

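>>> drive_tool(plan=[0,0.5,5,0,0,0,255,0,1,10,0,0,0,255,0,1,12,0,0,0,255,0,1,12,0,0,0,255,0,1,9,0,0,0,255,0,0.5,4,0,0,0,255,0,0,0,0,0,0,255,7,0,0,0,0,0,255,-14,0,0,0,0,0,255,14,0,0,0,0,0,255,-14,0,0,0,0,0,255,14,0,0,0,0,0,255,-14,0,0,0,0,0,255,7,0,0,0,0,0,255,0,0,0,0,0,0,255])

```text
time: 17.45
tool_pos: [483.6, -334.7, 91.6]
tcp_rot: [-0.031, 0.615, 0.787, -0.039]
force: [-0.8, -0.1, -4.1]
gripper_width: 13.8
```

Run:
```python
from ov import *
s=st()
im=manip.capture("wrist")[:,:,::-1].copy()
b=manip.capture("scene")[:,:,::-1]
cv2.imwrite("pics/w10.png",np.hstack([im[60:400,90:490],cv2.resize(b[40:210,120:320],(400,340))]))
```

```text
17.45 [ 483.6 -334.7   91.6] [-0.0313  0.6151  0.7868 -0.0391] [-0.8 -0.1 -4.1] 13.8
```

View pics/w10.png

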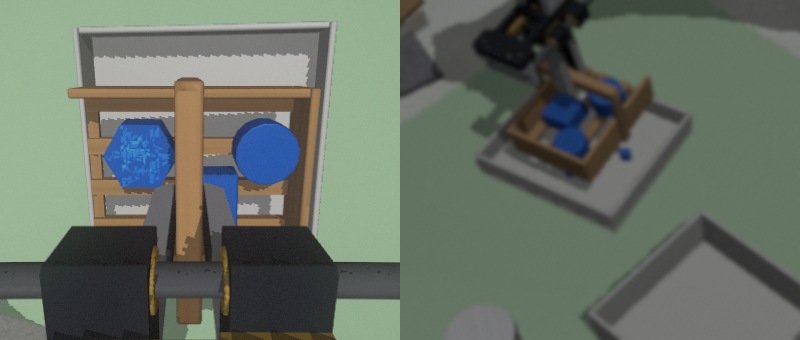

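>>> drive_tool(plan=[7,0,0,0,0,0,255,-14,0,0,0,0,0,255,14,0,0,0,0,0,255,-14,0,0,0,0,0,255,14,0,0,0,0,0,255,-14,0,0,0,0,0,255,14,0,0,0,0,0,255,-14,0,0,0,0,0,255,7,0,0,0,0,0,255,0,0,0,0,0,0,255,0,-0.5,-5,0,0,0,255,0,-1,-11,0,0,0,255,0,-1,-15,0,0,0,255,0,-1,-15,0,0,0,255,0,-1,-11,0,0,0,255,0,-0.5,-6,0,0,0,255,0,0,0,0,0,0,255])

```text
time: 19.25
tool_pos: [485.7, -335.9, 155.9]
tcp_rot: [-0.03, 0.615, 0.787, -0.039]
force: [-0.6, 0.2, -3.5]
gripper_width: 13.8
```

Run:
```python
from ov import *
s=st()
im=manip.capture("wrist")[:,:,::-1].copy()
b=manip.capture("scene")[:,:,::-1];a=manip.capture("top")[:,:,::-1]
cv2.imwrite("pics/w11.png",np.hstack([im[60:400,90:490],cv2.resize(b[40:210,120:320],(400,340))]))
cv2.imwrite("pics/t11.png",cv2.resize(a[180:310,350:500],None,fx=4,fy=4))
```

```text
19.25 [ 485.7 -335.9  155.9] [-0.0298  0.6152  0.7869 -0.0392] [-0.6  0.2 -3.5] 13.8
```

View pics/w11.png

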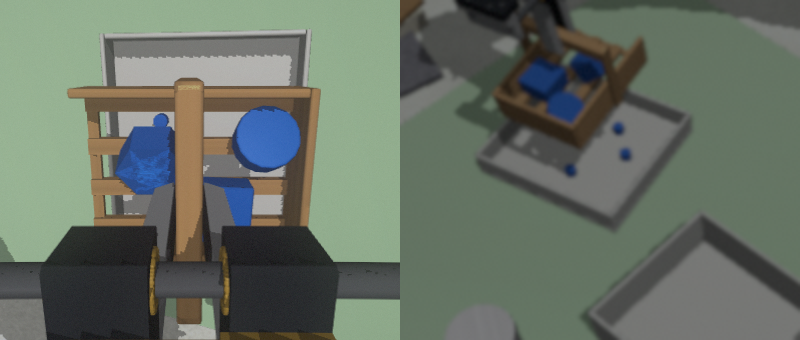

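View pics/t11.png

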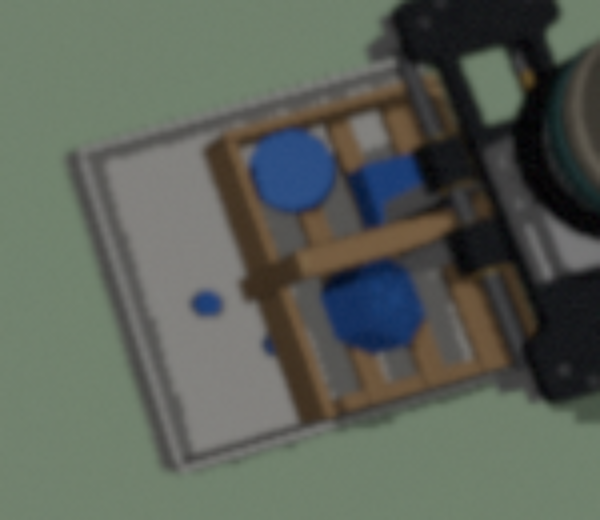

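Run:
```python
from pl import *
p,q=cur(); q0=ori(.25,.1);print((q0.inv()*q).as_rotvec())
P=[];Q=[]
for k in range(39):
    b=mj(k/38)
    P.append(p+(np.array([575,-60,155])-p)*b);Q.append(ori(.25-1.79*b,.1))
Q[0]=q
rows(P,Q)
```

```text
19.4 [ 484.7 -335.1  154.2] [-0.0314  0.6151  0.7868 -0.0394] [-0.1 -0.6 -4.2] 13.6
[0.00088904 0.00158237 0.006166  ]
[0, 0, 0, -0.001, -0.002, -0.006, 255, 0.3, 0.2, 0, 0, 0.001, 0.002, 255, 0.8, 0.5, -0.1, 0, 0, 0.006, 255, 1.3, 0.8, -0.1, 0, 0.001, 0.009, 255, 2.2, 1.3, -0.1, 0, 0.002, 0.016, 255, 3, 1.8, -0.2, 0, 0.002, 0.021, 255, 4, 2.2, -0.2, 0, 0.003, 0.029, 255, 5.1, 2.7, -0.3, 0, 0.003, 0.035, 255, 6.2, 3, -0.3, 0, 0.005, 0.042, 255, 7.4, 3.1, -0.4, 0, 0.004, 0.05, 255, 8.5, 3.2, -0.3, 0, 0.006, 0.056, 255, 9.7, 3, -0.3, 0, 0.006, 0.063, 255, 10.9, 2.6, -0.3, 0, 0.007, 0.068, 255, 11.8, 2, -0.3, 0, 0.008, 0.074, 255, 12.7, 1.2, -0.1, 0, 0.007, 0.078, 255, 13.3, 0.2, -0.1, 0, 0.009, 0.082, 255, 13.7, -1, 0.1, 0, 0.008, 0.085, 255, 14, -2.1, 0.2, 0, 0.009, 0.087, 255, 13.8, -3.4, 0.3, 0, 0.009, 0.087, 255, 13.5, -4.5, 0.4, 0, 0.008, 0.088, 255] 

[12.9, -5.7, 0.5, 0, 0.009, 0.087, 255, 12.1, -6.6, 0.6, 0, 0.009, 0.085, 255, 11.1, -7.4, 0.7, 0, 0.008, 0.082, 255, 10, -7.9, 0.8, 0, 0.008, 0.078, 255, 8.7, -8.1, 0.8, 0, 0.007, 0.074, 255, 7.6, -8.2, 0.8, 0, 0.007, 0.068, 255, 6.4, -7.8, 0.7, 0, 0.006, 0.063, 255, 5.3, -7.5, 0.7, 0, 0.006, 0.056, 255, 4.2, -6.7, 0.7, 0, 0.005, 0.049, 255, 3.4, -6, 0.6, 0, 0.004, 0.043, 255, 2.6, -5.1, 0.5, 0, 0.004, 0.035, 255, 1.9, -4.2, 0.4, 0, 0.002, 0.028, 255, 1.4, -3.2, 0.3, 0, 0.003, 0.022, 255, 0.9, -2.3, 0.2, 0, 0.001, 0.015, 255, 0.6, -1.5, 0.2, 0, 0.001, 0.01, 255, 0.3, -0.8, 0, 0, 0.001, 0.006, 255, 0.1, -0.3, 0.1, 0, 0, 0.002, 255, 0, -0.1, 0, 0, 0, 0, 255] 

38 [575. -60. 155.]
```

>>> drive_tool(plan=[0.5,0.5,0,0,0,0.002,255,1,0.5,0,0,0,0.006,255,1.5,1,0,0,0.001,0.01,255,2,1.5,0,0,0.002,0.016,255,3,2,0,0,0.002,0.02,255,4,2,-0.5,0,0.003,0.03,255,5,2.5,-0.5,0,0.003,0.035,255,6,3,-0.5,0,0.005,0.042,255,7.5,3,-0.5,0,0.004,0.05,255,8.5,3,-0.5,0,0.006,0.056,255,9.5,3,-0.5,0,0.006,0.062,255,11,2.5,-0.5,0,0.007,0.068,255,12,2,0,0,0.008,0.074,255,12.5,1,0,0,0.007,0.078,255,13.5,0,0,0,0.009,0.082,255,13.5,-1,0,0,0.008,0.085,255,14,-2,0,0,0.009,0.087,255,14,-3.5,0.5,0,0.009,0.087,255,13.5,-4.5,0.5,0,0.008,0.088,255])

```text
time: 21.3
tool_pos: [535.9, -183.3, 155.6]
tcp_rot: [-0.045, 0.915, 0.401, -0.02]
force: [-0.0, -0.8, -3.3]
gripper_width: 13.9
```

>>> drive_tool(plan=[13,-5.5,0.5,0,0.009,0.087,255,12,-6.5,0.5,0,0.009,0.085,255,11,-7.5,0.5,0,0.008,0.082,255,10,-8,0.5,0,0.008,0.078,255,8.5,-8,1,0,0.007,0.074,255,7.5,-8,1,0,0.007,0.068,255,6.5,-8,0.5,0,0.006,0.063,255,5.5,-7.5,0.5,0,0.006,0.056,255,4,-6.5,0.5,0,0.005,0.049,255,3.5,-6,0.5,0,0.004,0.043,255,2.5,-5,0.5,0,0.004,0.035,255,2,-4,0.5,0,0.002,0.028,255,1.5,-3,0.5,0,0.003,0.022,255,1,-2.5,0,0,0.001,0.015,255,0.5,-1.5,0,0,0.001,0.01,255,0.5,-1,0,0,0.001,0.005,255,0,0,0,0,0,0,255])

```text
time: 23.0
tool_pos: [577.3, -61.5, 156.9]
tcp_rot: [-0.05, 0.999, 0.014, -0.0]
force: [0.7, 0.2, -3.6]
gripper_width: 13.8
```

Run:
```python
from pl import *
from ov import draw
p,q=cur();print(manip.sense()["joint_pos"].round(2),(ori(-1.54,.1).inv()*q).as_rotvec())
im=manip.capture("wrist")[:,:,::-1].copy()
b=manip.capture("scene")[:,:,::-1].copy();draw("scene",b,pose(575,-4.7,.033),[((-95,-110,0),(95,110,65))])
cv2.imwrite("pics/w12.png",np.hstack([im[60:400,90:490],cv2.resize(b[60:260,170:405],(400,340))]))
```

```text
23.0 [577.3 -61.5 156.9] [-4.960e-02  9.987e-01  1.370e-02 -4.000e-04] [ 0.7  0.2 -3.6] 13.8
[-0.3   0.65  0.7   1.73 -0.59  1.01 -0.89] [-0.00069733  0.00079488  0.00326142]
```

View pics/w12.png

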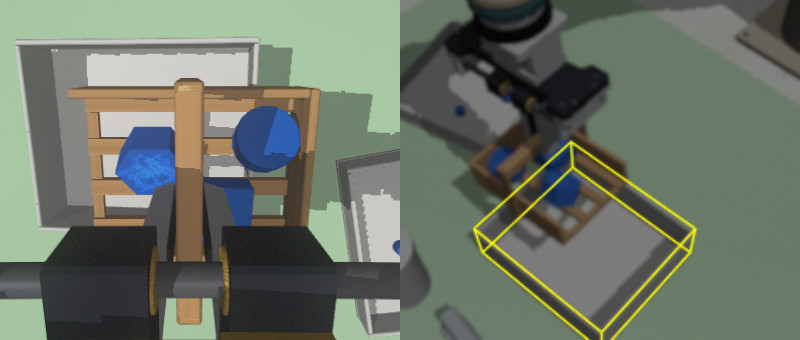

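>>> drive_tool(plan=[0,0,0,-0.03,0,0,255,0,0,0,-0.06,0,0,255,0,0,0,-0.06,0,0,255,0,0,0,-0.06,0,0,255,0,0,0,-0.06,0,0,255,0,0,0,-0.03,0,0,255,0,0,0,0,0,0,255])

```text
time: 23.8
tool_pos: [577.1, -59.3, 156.1]
tcp_rot: [0.1, 0.995, 0.015, 0.001]
force: [-0.7, 1.0, -4.2]
gripper_width: 14.1
```

Run:
```python
from pl import *
p,q=cur();print(manip.sense()["joint_pos"].round(2),(ori(-1.54,-.2).inv()*q).as_rotvec())
```

```text
23.8 [577.1 -59.3 156.1] [0.0998 0.9949 0.0152 0.0011] [-0.7  1.  -4.2] 14.1
[-0.61  0.7   0.87  1.77 -0.42  0.88 -1.14] [ 2.60518288e-05 -9.66073296e-04  7.42725240e-05]
```

>>> drive_tool(plan=[0,0,0,-0.04,0,0,255,0,0,0,-0.08,0,0,255,0,0,0,-0.08,0,0,255,0,0,0,-0.08,0,0,255,0,0,0,-0.06,0,0,255,0,0,0,0,0,0,255])

```text
time: 24.4
tool_pos: [577.3, -59.0, 154.8]
tcp_rot: [0.267, 0.964, 0.015, 0.003]
force: [-1.4, 0.8, -3.9]
gripper_width: 14.0
```

Run:
```python
from pl import *
p,q=cur();print(manip.sense()["joint_pos"].round(2),(ori(-1.54,-.54).inv()*q).as_rotvec())
im=manip.capture("wrist")[:,:,::-1].copy()
b=manip.capture("scene")[:,:,::-1].copy()
cv2.imwrite("pics/w13.png",np.hstack([im[60:400,90:490],cv2.resize(b[60:260,170:405],(400,340))]))
```

```text
24.4 [577.3 -59.  154.8] [0.2668 0.9636 0.0153 0.003 ] [-1.4  0.8 -3.9] 14.0
[-0.88  0.89  1.06  1.78 -0.28  0.84 -1.39] [-0.00024528 -0.00195701 -0.00151879]
```

View pics/w13.png

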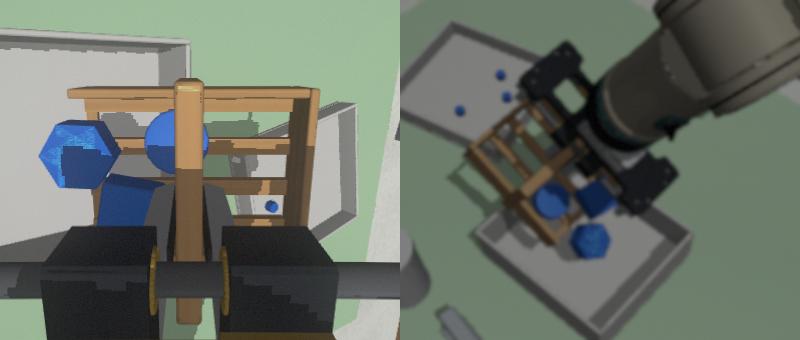

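>>> drive_tool(plan=[0,0,0,-0.04,0,0,255,0,0,0,-0.06,0,0,255,0,0,0,-0.06,0,0,255,0,0,0,-0.04,0,0,255,0,0,0,0,0,0,255,0,0,0,0,0,0,255,0,0,0,0,0,0,255])

```text
time: 25.2
tool_pos: [577.3, -62.5, 157.7]
tcp_rot: [0.361, 0.932, 0.012, 0.005]
force: [0.3, 0.8, -2.5]
gripper_width: 13.6
```

Run:
```python
from pl import *
p,q=cur();print(manip.sense()["joint_pos"].round(2),(ori(-1.54,-.54).inv()*q).as_rotvec())
im=manip.capture("wrist")[:,:,::-1].copy()
b=manip.capture("scene")[:,:,::-1].copy()
cv2.imwrite("pics/w14.png",np.hstack([im[60:400,90:490],cv2.resize(b[60:260,170:405],(400,340))]))
```

```text
25.2 [577.3 -62.5 157.7] [0.3615 0.9323 0.0116 0.0055] [ 0.3  0.8 -2.5] 13.6
[-0.99  1.04  1.15  1.76 -0.22  0.86 -1.5 ] [-0.1997404  -0.00160277  0.0052461 ]
```

View pics/w14.png

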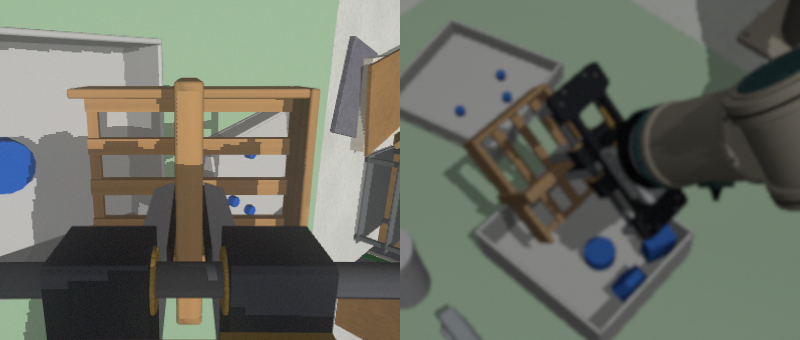

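Run:
```python
from pl import *
p,q=cur(); p=np.array([577.3,-61,156.5])
P=[];Q=[]
for k in range(46):
    a=mj(k/13);b=mj((k-9)/36)
    P.append(p+np.array([-155.6,407.6,-66])*b+[0,0,24*a]);Q.append(ori(-1.54+1.236*b,-.74*(1-a)))
Q[0]=ori(-1.54,-.74)
rows(P,Q)
```

```text
25.3 [577.3 -62.3 157.6] [0.3613 0.9323 0.0117 0.0055] [ 0.7 -0.1 -2.4] 13.7
[0, 0.1, -0.1, 0.003, 0, 0, 255, 0, 0.4, -0.4, 0.018, 0, 0, 255, 0, 0.8, -1, 0.041, 0, 0, 255, 0, 1.4, -1.7, 0.066, 0, 0, 255, 0, 1.6, -2.3, 0.087, 0, 0, 255, 0, 1.7, -2.8, 0.102, 0, 0, 255, 0, 1.4, -3.2, 0.106, 0, 0, 255, 0, 1, -3.1, 0.102, 0, 0, 255, 0, 0.6, -2.8, 0.087, 0, 0, 255, 0, 0.2, -2.1, 0.066, 0, 0, 255, -0.2, -0.5, -1.3, 0.041, 0, -0.002, 255, -0.5, -1.4, -0.3, 0.018, 0, -0.004, 255, -0.9, -2.7, 0.3, 0.003, 0, -0.008, 255, -1.4, -4.1, 0.6, 0, 0, -0.013, 255, -1.8, -5.8, 1, 0, 0, -0.017, 255, -2.3, -7.7, 1.2, 0, 0, -0.022, 255, -2.6, -9.5, 1.5, 0, 0, -0.028, 255, -2.8, -11.5, 1.7, 0, 0, -0.034, 255, -2.8, -13.4, 2.1, 0, 0, -0.039, 255, -2.6, -15.3, 2.4, 0, 0, -0.044, 255] 

[-2.1, -17.1, 2.6, 0, 0, -0.048, 255, -1.4, -18.6, 2.8, 0, 0, -0.053, 255, -0.5, -20, 3, 0, 0, -0.057, 255, 0.8, -21, 3.2, 0, 0, -0.059, 255, 2, -21.7, 3.3, 0, 0, -0.062, 255, 3.5, -22.1, 3.4, 0, 0, -0.064, 255, 5, -22.2, 3.4, 0, 0, -0.064, 255, 6.3, -21.7, 3.5, 0, 0, -0.064, 255, 7.7, -21.1, 3.3, 0, 0, -0.064, 255, 8.7, -20, 3.4, 0, 0, -0.062, 255, 9.6, -18.7, 3.1, 0, 0, -0.059, 255, 10.2, -17.2, 3.1, 0, 0, -0.057, 255, 10.4, -15.5, 2.8, 0, 0, -0.053, 255, 10.3, -13.8, 2.6, 0, 0, -0.048, 255, 9.8, -11.9, 2.3, 0, 0, -0.044, 255, 9.2, -10.2, 2.1, 0, 0, -0.039, 255, 8.3, -8.4, 1.8, 0, 0, -0.034, 255, 7.2, -6.9, 1.5, 0, 0, -0.028, 255, 5.9, -5.3, 1.2, 0, 0, -0.022, 255, 4.6, -4, 0.9, 0, 0, -0.017, 255] 

[3.3, -2.8, 0.7, 0, 0, -0.013, 255, 2.2, -1.8, 0.4, 0, 0, -0.008, 255, 1.2, -0.9, 0.2, 0, 0, -0.004, 255, 0.5, -0.4, 0.1, 0, 0, -0.002, 255, 0, -0.1, 0, 0, 0, 0, 255] 

45 [421.6 346.6 114.5]
```

>>> drive_tool(plan=[0,0.5,-0.5,0.02,0,0,255,0,1,-1,0.04,0,0,255,0,1.5,-2,0.066,0,0,255,0,1.5,-2.5,0.087,0,0,255,0,1.5,-3,0.102,0,0,255,0,1.5,-3,0.106,0,0,255,0,1,-3,0.102,0,0,255,0,0.5,-3,0.087,0,0,255,0,0,-2,0.066,0,0,255,0,-0.5,-1.5,0.041,0,-0.002,255,-0.5,-1.5,-0.5,0.02,0,-0.004,255,-1,-2.5,0.5,0.003,0,-0.008,255,-1.5,-4,0.5,0,0,-0.013,255,-2,-6,1,0,0,-0.017,255,-2.5,-7.5,1,0,0,-0.022,255,-2.5,-9.5,1.5,0,0,-0.028,255,-3,-11.5,1.5,0,0,-0.034,255,-3,-13.5,2,0,0,-0.039,255,-2.5,-15.5,2.5,0,0,-0.044,255])

```text
time: 27.2
tool_pos: [549.8, 10.1, 170.4]
tcp_rot: [0.0, 0.993, 0.121, 0.0]
force: [0.2, -0.4, -2.8]
gripper_width: 13.5
```

>>> drive_tool(plan=[-2,-17,2.5,0,0,-0.048,255,-1.5,-18.5,3,0,0,-0.053,255,-0.5,-20,3,0,0,-0.057,255,1,-21,3,0,0,-0.059,255,2,-21.5,3.5,0,0,-0.062,255,3.5,-22,3.5,0,0,-0.064,255,5,-22,3.5,0,0,-0.064,255,6.5,-21.5,3.5,0,0,-0.064,255,7.5,-21,3.5,0,0,-0.064,255,8.5,-20,3.5,0,0,-0.062,255,9.5,-18.5,3,0,0,-0.059,255,10,-17,3,0,0,-0.057,255,10.5,-15.5,3,0,0,-0.053,255,10.5,-14,2.5,0,0,-0.048,255,10,-12,2.5,0,0,-0.044,255,9,-10,2,0,0,-0.039,255,8.5,-8.5,2,0,0,-0.034,255,7,-7,1.5,0,0,-0.028,255,6,-5.5,1,0,0,-0.022,255,4.5,-4,1,0,0,-0.017,255])

```text
time: 29.2
tool_pos: [425.9, 338.1, 116.3]
tcp_rot: [0.0, 0.814, 0.58, -0.0]
force: [-0.6, -0.4, -2.5]
gripper_width: 13.6
```

>>> drive_tool(plan=[3.5,-3,0.5,0,0,-0.013,255,2,-2,0.5,0,0,-0.008,255,1,-1,0,0,0,-0.004,255,0.5,-0.5,0,0,0,-0.002,255,0,0,0,0,0,0,255,0,0,0,0,0,0,255])

```text
time: 29.8
tool_pos: [422.2, 346.0, 115.4]
tcp_rot: [0.0, 0.807, 0.59, -0.0]
force: [0.2, -0.1, -3.1]
gripper_width: 13.7
```

Run:
```python
from pl import *
p,q=cur();print(manip.sense()["joint_pos"].round(2),(ori(-.304,0).inv()*q).as_rotvec())
im=manip.capture("wrist")[:,:,::-1].copy()
b=manip.capture("scene")[:,:,::-1].copy()
cv2.imwrite("pics/w15.png",np.hstack([im[60:400,90:490],cv2.resize(b[60:310,200:500],(400,333))[:340].__class__(0) if 0 else cv2.resize(b[60:310,200:500],(400,340))]))
```

```text
29.8 [422.2 346.  115.4] [ 4.000e-04  8.071e-01  5.904e-01 -1.000e-04] [ 0.2 -0.1 -3.1] 13.7
[-1.01  0.59  0.42  1.88 -0.33  0.75 -0.72] [-0.00057806 -0.00065141  0.00368563]
```

View pics/w15.png

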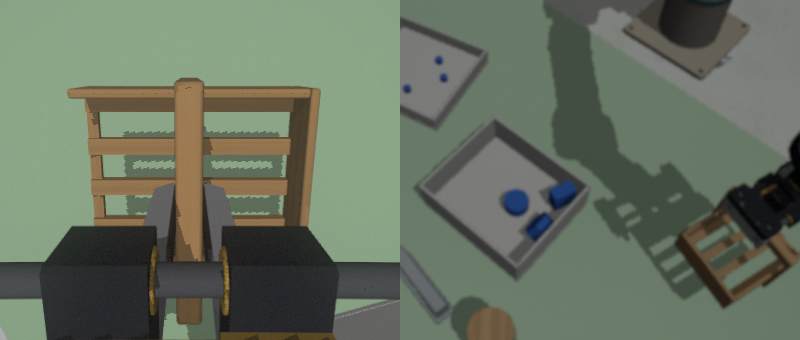

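>>> drive_tool(plan=[0,0,5,0,0,0,255,0,0,10,0,0,0,255,0,0,15,0,0,0,255,0,0,15,0,0,0,255,0,0,12,0,0,0,255,0,0,8,0,0,0,255,0,0,5,0,0,0,255,0,0,3,0,0,0,255,0,0,2,0,0,0,255,0,0,1,0,0,0,255,0,0,0,0,0,0,255])

```text
time: 31.0
tool_pos: [422.3, 346.4, 39.6]
tcp_rot: [0.0, 0.807, 0.591, 0.0]
force: [-1.0, 0.4, -2.7]
gripper_width: 13.5
```

>>> drive_tool(plan=[0,0,0.5,0,0,0,255,0,0,0.5,0,0,0,255,0,0,0.3,0,0,0,255,0,0,0,0,0,0,255])

```text
time: 31.4
tool_pos: [422.1, 346.1, 38.4]
tcp_rot: [0.0, 0.807, 0.591, -0.0]
force: [-0.9, -1.4, 1.8]
gripper_width: 13.9
```

>>> drive_tool(plan=[0,0,0,0,0,0,200,0,0,0,0,0,0,150,0,0,0,0,0,0,100,0,0,0,0,0,0,100,0,0,0,0,0,0,100,0,0,0,0,0,0,100,0,0,0,0,0,0,100,0,0,0,0,0,0,100,0,0,-5,0,0,0,100,0,0,-15,0,0,0,100,0,0,-25,0,0,0,100,0,0,-30,0,0,0,100,0,0,-30,0,0,0,100,0,0,-30,0,0,0,100,0,0,-20,0,0,0,100,0,0,0,0,0,0,100])

```text
time: 33.0
tool_pos: [423.9, 347.5, 196.1]
tcp_rot: [-0.0, 0.807, 0.591, 0.003]
force: [-0.6, -0.1, 0.2]
gripper_width: 57.2
```

Run:
```python
from pl import *
p,q=cur()
im=manip.capture("wrist")[:,:,::-1].copy()
b=manip.capture("scene")[:,:,::-1].copy();a=manip.capture("top")[:,:,::-1]
cv2.imwrite("pics/w16.png",np.hstack([cv2.resize(im,(400,300)),cv2.resize(b,(400,300))]));cv2.imwrite("pics/t16.png",a)
```

```text
33.0 [423.9 347.5 196.1] [-1.000e-04  8.070e-01  5.906e-01  2.900e-03] [-0.6 -0.1  0.2] 57.2
```

View pics/w16.png

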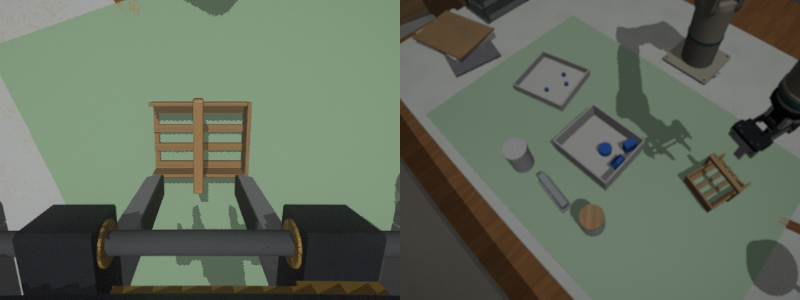

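View pics/t16.png

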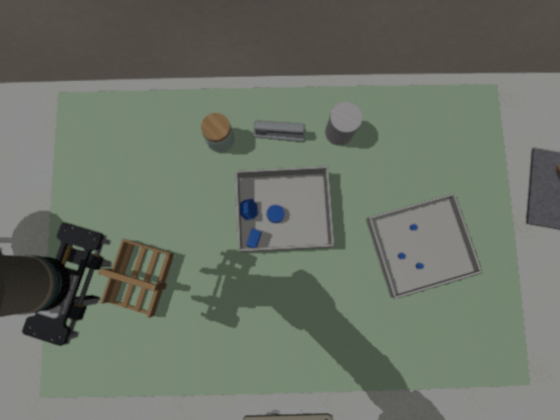

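>>> drive_tool(plan=[0,0,0,0,0,0,100,0,0,0,0,0,0,100,0,0,0,0,0,0,100])

```text
time: 33.45
tool_pos: [421.7, 346.0, 192.3]
tcp_rot: [0.001, 0.807, 0.591, -0.001]
force: [0.3, -0.1, 0.3]
gripper_width: 57.2
```

```bash
python3 -c "
from plant import manip
print(manip.sign_off())"
```

```text
the job is handed in; nothing more can be done
None
```

I handed the job in at 33.5 s of the 72 s allowed, and no piece was lost on the way. I carried the loaded sieve to the tray with its mouth tilted slightly up and shook it until all three discs dropped. I then tipped it over the box and set it back empty at its starting place on the mat.

- **Final pictures:** The top view shows three discs in the tray at about (413,227), (402,256) and (419,266). It also shows three large blocks in the box at about (249,209), (276,214) and (254,239), at least one of them on its edge. The empty sieve lies on the mat, the tin, jar and stapler look unmoved, and the gripper is clear of everything.
- **Missed grasps:** My first two tries at the handle closed on nothing. The fingertips sit about 30 mm higher than the reported tool position, which I confirmed in the wrist pictures. In the second try the closed fingertips pressed lightly on the handle bar, at about 4 N. I allowed for the offset and the third grasp held.
- **Small disagreement:** The tray outline I predicted from the other cameras was up to about 9 mm off in the wrist picture, but it matched the scene view, so I used that position.

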